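Feel along the sanded chair rail

TASK

Check the freshly sanded face of the curved wooden rail that lies on the three rubber pads: set your fingertips down on its top just inside the tenon end and run them along the middle of the curve to the rounded end, touching lightly all the way and not lifting off in between, then lift clear. Do not press hard, do not pick the rail up, and leave the things around it where they are.

Things in the scene. Friction and masses are not known exactly. Their poses are not given: they have to be found in the camera images.
- rest: three round soft rubber pads (diameter 44 mm, height 16), fixed on the bench, and the curved wooden rail lying on them, which cannot slide sideways. Origin on the bench top under the middle of the group, z up; any yaw. In this frame the rail bulges to +x, its centre of curvature is at (-145 mm, 0), the tenon end is at -y, the rounded end at +y.
- rail (a joint): how far the rail (24 mm thick, 32 wide, flat on top, 250 long) is pressed into the soft pads, m: 0 at rest, grows as pressed, negative if lifted; it springs back. Pressed anywhere it sinks level, 1 mm per 0.6 N, and goes solid at 10 mm (6 N).
- path0 (a point): point 0 (of 0 to 6) on the centreline of the rail's top face, 40 mm above the bench; the points lie 35 mm apart on an arc of radius 160 mm. The first: 14 mm in from the shoulder at the tenon end, where a narrow tongue (18 wide, 12 thick, 25 long, its top 6 mm lower) sticks out. z up.
- path1 (a point): point 1 (of 0 to 6) on the centreline of the rail's top face, 40 mm above the bench; the points lie 35 mm apart on an arc of radius 160 mm. z up.
- path2 (a point): point 2 (of 0 to 6) on the centreline of the rail's top face, 40 mm above the bench; the points lie 35 mm apart on an arc of radius 160 mm. z up.
- path3 (a point): point 3 (of 0 to 6) on the centreline of the rail's top face, 40 mm above the bench; the points lie 35 mm apart on an arc of radius 160 mm. z up.
- path4 (a point): point 4 (of 0 to 6) on the centreline of the rail's top face, 40 mm above the bench; the points lie 35 mm apart on an arc of radius 160 mm. z up.
- path5 (a point): point 5 (of 0 to 6) on the centreline of the rail's top face, 40 mm above the bench; the points lie 35 mm apart on an arc of radius 160 mm. z up.
- path6 (a point): point 6 (of 0 to 6) on the centreline of the rail's top face, 40 mm above the bench; the points lie 35 mm apart on an arc of radius 160 mm. The last: 14 mm before the half-round end (radius 16 mm) begins. z up.
- sanding_block: loose bystander: cork-brown sanding block, 64x112x34 mm, lying on the hollow side of the rail; origin at the centre of its underside
- carpenter_pencil: loose bystander: flat carpenter's pencil, 15x156x8 mm, lying on the bulging side of the rail; origin at the centre of its underside
- screwdriver_1: loose bystander: screwdriver with a thick handle, 31x230x33 mm, to the left; origin at the centre of its underside
- tape_roll: loose bystander: roll of masking tape lying flat, 100x98x25 mm, to the right; origin at the centre of its underside
- stop_block: loose bystander: plain block of wood, 50x85x45 mm, to the left; origin at the centre of its underside
- offcut_pine: loose bystander: straight square piece of pine, 34x160x34 mm, to the right; origin at the centre of its underside

How it is judged:
On the way, in this order (a step that is already met when the one before it is completed fails the run):
1. the fingertips touch the rail at the tenon end (path0, within 17 mm sideways) (horizontal distance between the grasp point and path0 below 0.017 m and contact force between the fingers and rest above 0.3 N), for 0.1 s.
2. the fingertips touch the rail at the second point (path1, within 17 mm sideways) (horizontal distance between the grasp point and path1 below 0.017 m and contact force between the fingers and rest above 0.3 N), for 0.1 s.
3. the fingertips touch the rail at the third point (path2, within 17 mm sideways) (horizontal distance between the grasp point and path2 below 0.017 m and contact force between the fingers and rest above 0.3 N), for 0.1 s.
4. the fingertips touch the rail at the middle (path3, within 17 mm sideways) (horizontal distance between the grasp point and path3 below 0.017 m and contact force between the fingers and rest above 0.3 N), for 0.1 s.
5. the fingertips touch the rail at the fifth point (path4, within 17 mm sideways) (horizontal distance between the grasp point and path4 below 0.017 m and contact force between the fingers and rest above 0.3 N), for 0.1 s.
6. the fingertips touch the rail at the sixth point (path5, within 17 mm sideways) (horizontal distance between the grasp point and path5 below 0.017 m and contact force between the fingers and rest above 0.3 N), for 0.1 s.
7. the fingertips touch the rail at the rounded end (path6, within 17 mm sideways) (horizontal distance between the grasp point and path6 below 0.017 m and contact force between the fingers and rest above 0.3 N), for 0.1 s.
At the end, for the whole second after the job is handed in: The fingertips have run along the rail from the tenon end to the rounded end and are clear of it; the rail is at rest on its pads (within 2 mm of its rest height) and every loose bystander is within 15 mm of where it was (value of joint rail between -0.002 and 0.002 m and distance of each of sanding_block, carpenter_pencil, screwdriver_1, tape_roll, stop_block, offcut_pine from where it was at the start of the episode below 0.015 m); the robot touches nothing.
It fails at once if the rail is pressed harder than 18 N (contact force between the fingers and rest above 18 N).
It fails at once if another part of the arm than the fingers leans on the rail or pads with more than 18 N (contact force between the arm and rest above 18 N).
It fails at once if the rail is lifted off its pads by more than 5 mm (value of joint rail below -0.005 m).
It fails at once if the fingers are lifted off over the middle part of the rail (path2 to path4), 17 to 37 mm above it ((horizontal distance between the grasp point and path2 below 0.017 m or horizontal distance between the grasp point and path3 below 0.017 m or horizontal distance between the grasp point and path4 below 0.017 m) and contact force between the fingers and rest below 0.05 N and z of the grasp point in the frame of path3 between 0.036 and 0.056 m).
It fails at once if a loose bystander is moved by more than 15 mm (distance of any of sanding_block, carpenter_pencil, screwdriver_1, tape_roll, stop_block, offcut_pine from where it was at the start of the episode above 0.015 m).
It also fails if it takes over 43 s, if anything falls off the work surface, if the arm or the gripper's body presses on something with over 40 N, if the wrist force passes 120 N, or if a joint passes its speed limit or range.

ROBOT

A 7-joint arm with a two-finger parallel gripper is mounted at the origin on a cart in front of the work surface, level with it; the furniture and walls round the work are solid. World frame = base frame: x ahead of the robot, y to its left, z up, the work surface at z = 0. Lengths are in m, angles in rad, forces in N, time in s.
With the tool pointing down it reaches from about 0.425 to 0.925 m from the base axis. Payload 6.8 kg.
Tool frame: the origin (TCP) lies on the front face of the gripper's body, between the roots of the fingers; the fingertips stand 73 mm ahead of it and the grasp point (between the pads) lies r.pinch_z ahead of it (r.pinch_z is the distance from the TCP to the grasp point, in m); z points along the fingers, y is the direction in which the jaws open and shut (so a half turn about z gives the same grasp; the last joint's range is limited). The gripper opens to 85 mm and grips with 20 to 120 N. Pads are 22 mm wide; open, the fingers measure 114 mm over their backs; the gripper's body (76 mm by 85 mm) begins 54 mm behind the grasp point. The pads swing forward as they close: fully open they stand 13 mm farther back than shut.
Start: joints at [1.209, 0.477, 0.022, 1.555, -0.011, 1.109, -0.083], TCP at [0.169, -0.653, 0.304] pointing down, gripper open.
Joint ranges: [-2.96, 2.96], [-0.34, 2.1], [-1.41, 1.46], [0.24, 2.44], [-1.37, 4.51], [0.17, 1.92], [-2.96, 2.96]. Speed limits (rad/s): [2.39, 2.39, 3.14, 3.14, 3.14, 3.14, 3.14].

INTERFACE

Orientations are given as a rotation vector (axis times angle).
In Python, from bench import readout, grab_frame, r, search_frame, masks_of, tip_of gives the robot as it stands.
- The arm moves only by the tool step_arm, never from a script. Its argument "commands" is a list of rows, each a list of 7 numbers: the shift along the tool's x, y, z as a fraction of full scale, then the turn, a rotation vector about the tool's x, y, z as a fraction of full scale, then the gripper's target within -1 to 1 (shut at 1, half-way at 0, fully open at -1). In form: [[tx, ty, tz, ax, ay, az, hand], ...]. A call has exactly 10 rows; each row is the pose to reach, as a shift and turn from the pose measured when the call began, along the tool's axes at that moment, turning the shorter way round; what a row does not reach only later rows make up. Full scale, the value 1, is 500 mm for a shift and 360 degrees for a turn. A row lasts 1/8 s, in which the tool goes at most 62.5 mm and 10.7 degrees, less where a joint would pass 70% of its speed; a pose out of reach is approached as far as the arm can. A call with a number of a shift or a turn outside -1 to 1 is refused whole. A call with a gripper value outside its range is refused whole. The fingers move at their own pace and stop on an object; "newtons" is the grip in N (left out, the last holds). Time passes only in rows, so rows that repeat a pose let the fingers close, or fill a call up. It gives the time, the measured TCP pose, the force and the opening at its end, in the units of the state.
- readout.get_obs(): the state, without advancing time (a new reading comes with each control period).
- grab_frame(name): name is "side" or "top"; returns a dict with "img" (480x640x3 uint8, red, green, blue), "K" (3x3 intrinsics, pixels), "world_to_cam" (4x4, takes a point from world to camera coordinates). Camera axes: x right, y down, z forward; pixel columns grow to the right and rows downward; lengths in m; the calibration is good to about 2 mm. A picture is of the moment at which its call begins. There is no depth.
- r.hand_in(): hands the job in, once; it reports no verdict.
Trained networks look in a picture, given as the dict that the camera call returned (one of the last four; its "shot" number tells which), for a name from the list of things; names that differ only in an ending like _2 or _b are one class to them, and where a whole thing is asked for, a point or a joint stands for the part that bears it (a point fixed in the world has none). Each returns a list of dicts, best first, with "p" (0 to 1); they miss things now and then, are a little off and sometimes report something else, mostly with a low value. They report only what shows in the picture. A call takes as long as a camera call.
- search_frame(thing, picture): "extent" ([centre column, centre row, width, height] in pixels, round what is visible of it).
- masks_of(thing, picture): "pixels" (480x640 bool, what is visible of it) and "extent" ([centre column, centre row, width, height] in pixels, round what is visible of it).
- tip_of(thing, picture): "point" ([column, row] in pixels: a listed point, or the origin of a listed thing).
The state is a dict: "clock": time; "joints": joint angles; "qvel": joint speeds; "tau": joint torques, N m; "tcp_pos": TCP position; "orientation": TCP orientation; "contact_force": force on the tool from outside, world axes, zero at the start; "moment": the same for the moment, N m; "grip_width": finger opening in m.
Only numpy, scipy, OpenCV 4.12 (cv2) and the standard library are available. Lean on these libraries where they do the work, as an engineer would, in place of code of your own. Each camera call takes 0.05 s, during which the arm holds its last target. There are 200 camera calls.

## Working session

There is one attempt and no reset: what is moved stays moved. The work goes in short steps, Python scripts to look and compute and a tool call to move; the robot and the scene stay as the last step left them, time stands still between calls to the robot, and variables do not carry over. Pictures are saved under pics/ and viewed, about 8 in all and at most 12, crops included, and the job is handed in when it is done.

Besides the shell and the picture viewer there is one more tool, called as a command line: name --pt "numbers of a row" for each row, then --argument value for the rest. step_arm: Moves the arm, as the interface text tells. Its arguments: {"type":"object","properties":{"commands":{"type":"array"},"newtons":{"type":"number"}},"required":["commands"]}

```bash
mkdir -p pics; cat > h.py <<'E'
from bench import *
import numpy as np, cv2
def ray(f,uv,z):
    K,T=f["K"],np.array(f["world_to_cam"]);R,t=T[:3,:3],T[:3,3]
    d=R.T@np.linalg.inv(K)@np.array([uv[0],uv[1],1.]);c=-R.T@t
    return c+d*(z-c[2])/d[2]
def proj(f,p):
    T=np.array(f["world_to_cam"]);q=T[:3,:3]@np.array(p)+T[:3,3];q=f["K"]@q;return q[:2]/q[2]
E
python3 - <<'E'
from h import *
o=readout.get_obs();print({k:np.round(v,3) for k,v in o.items()},r.pinch_z)
for n in("top","side"):
    f=grab_frame(n);cv2.imwrite(f"pics/{n}0.png",f["img"][:,:,::-1])
    for i in range(7):
        for d in tip_of(f"path{i}",f)[:2]: print(n,i,round(d["p"],2),np.round(d["point"]),np.round(ray(f,d["point"],.04),4))
    for t in["rest","sanding_block","carpenter_pencil","screwdriver_1","tape_roll","stop_block","offcut_pine"]:
        for d in tip_of(t,f)[:1]: print(n,t,round(d["p"],2),np.round(d["point"]),np.round(ray(f,d["point"],0),3))
E
```

```text
{'clock': np.float64(0.0), 'joints': array([ 1.209,  0.478,  0.022,  1.556, -0.011,  1.109, -0.083]), 'qvel': array([-0.   , -0.003, -0.001, -0.001, -0.   ,  0.001,  0.   ]), 'tau': array([-0.0000e+00, -5.9645e+01,  1.6080e+00, -2.8120e+01,  1.2000e-02,
        9.0000e-03, -0.0000e+00]), 'tcp_pos': array([ 0.169, -0.653,  0.303]), 'orientation': array([-3.115e+00, -3.970e-01,  1.000e-03]), 'contact_force': array([-0.933, -0.183,  0.188]), 'moment': array([-0.01 , -0.027,  0.027]), 'grip_width': np.float64(0.085)} 0.0539
top 0 0.94 [318. 249.] [ 0.5443 -0.0465  0.04  ]
top 0 0.92 [324. 260.] [ 0.5167 -0.0621  0.04  ]
top 1 0.94 [318. 249.] [ 0.5443 -0.0465  0.04  ]
top 1 0.92 [324. 260.] [ 0.5167 -0.0621  0.04  ]
top 2 0.94 [318. 249.] [ 0.5443 -0.0465  0.04  ]
top 2 0.92 [324. 260.] [ 0.5167 -0.0621  0.04  ]
top 3 0.94 [318. 249.] [ 0.5443 -0.0465  0.04  ]
top 3 0.92 [324. 260.] [ 0.5167 -0.0621  0.04  ]
top 4 0.94 [318. 249.] [ 0.5443 -0.0465  0.04  ]
top 4 0.92 [324. 260.] [ 0.5167 -0.0621  0.04  ]
top 5 0.94 [318. 249.] [ 0.5443 -0.0465  0.04  ]
top 5 0.92 [324. 260.] [ 0.5167 -0.
[... 834 characters left out ...]
 0.04  ]
side 4 0.91 [286. 251.] [ 0.476  -0.0792  0.04  ]
side 4 0.85 [314. 244.] [ 0.5525 -0.0471  0.04  ]
side 5 0.91 [286. 251.] [ 0.476  -0.0792  0.04  ]
side 5 0.85 [314. 244.] [ 0.5525 -0.0471  0.04  ]
side 6 0.91 [286. 251.] [ 0.476  -0.0792  0.04  ]
side 6 0.85 [314. 244.] [ 0.5525 -0.0471  0.04  ]
side rest 0.95 [314. 260.] [ 0.552 -0.07   0.   ]
side sanding_block 0.79 [313. 282.] [ 0.554 -0.158  0.   ]
side carpenter_pencil 0.68 [273. 361.] [ 0.478 -0.433  0.   ]
side screwdriver_1 0.49 [302. 171.] [0.489 0.4   0.   ]
side tape_roll 0.57 [274. 358.] [ 0.478 -0.425  0.   ]
side stop_block 0.96 [338. 181.] [0.611 0.344 0.   ]
side offcut_pine 0.94 [333. 370.] [ 0.618 -0.453  0.   ]
```

```bash
python3 - <<'E'
import cv2
a=cv2.imread("pics/top0.png")[180:320,240:440];b=cv2.imread("pics/side0.png")[190:330,220:420]
cv2.imwrite("pics/c0.png",cv2.resize(cv2.vconcat([a,b]),None,fx=2.14*1,fy=2.14,interpolation=cv2.INTER_CUBIC))
cv2.imwrite("pics/c0.png",cv2.resize(cv2.hconcat([a,b]),(800,280),interpolation=cv2.INTER_CUBIC))
E
```

```text
(no output)
```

View pics/top0.png

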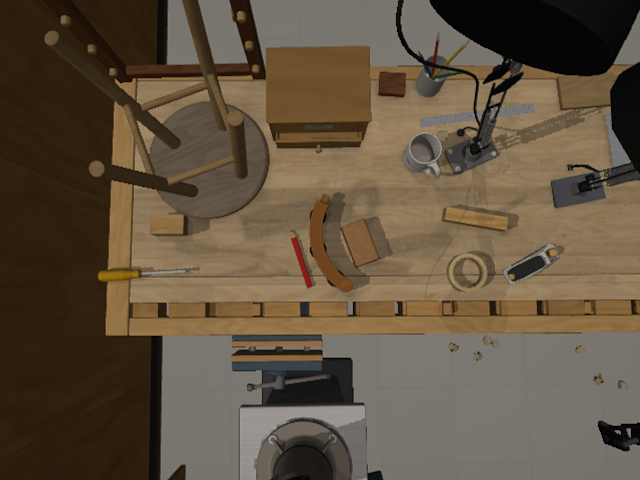

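View pics/c0.png

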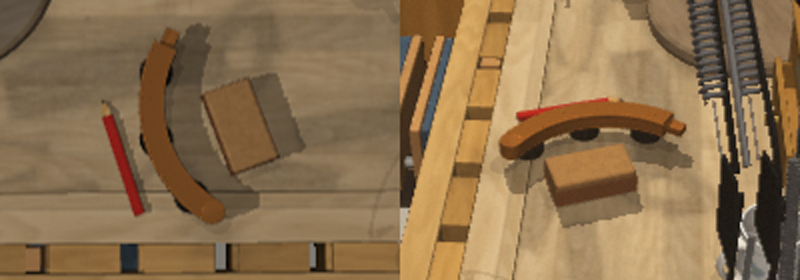

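```bash
cat > fit.py <<'E'
from h import *
from scipy.optimize import minimize
a=205/160/2-0  # placeholder, set below
L=35*6/160/2                      # half angle path0..path6
def arc(t,rad): return np.c_[-145+rad*np.cos(t),rad*np.sin(t)]
e=14/160
t=np.linspace(-L-e,L+e,40)
out=arc(t,176);inn=arc(t[::-1],144)
c=arc(np.array([L+e]),160)[0];ph=np.linspace(0,np.pi,15)[1:-1]+L+e
cap=c+16*np.c_[np.cos(ph),np.sin(ph)]
body=np.vstack([out,cap,inn])/1000
th=-L-e;n=np.array([np.cos(th),np.sin(th)]);tg=np.array([np.sin(th),-np.cos(th)])
s=arc(np.array([th]),160)[0]
ten=np.array([s+9*n,s+9*n+25*tg,s-9*n+25*tg,s-9*n])/1000
P=arc(np.linspace(-L,L,7),160)/1000
def world(q,pts,z):
    R=np.array([[np.cos(q[2]),-np.sin(q[2])],[np.sin(q[2]),np.cos(q[2])]])
    return np.c_[pts@R.T+q[:2],np.full(len(pts),z)]
def quads(f,q,pts,z0,z1,im):
    A=np.array([proj(f,p) for p in world(q,pts,z0)]);B=np.array([proj(f,p) for p in world(q,pts,z1)])
    S=16
    for X in(A,B): cv2.fillPoly(im,[np.round(X*S).astype(np.int32)],1,shift=4)
    for i in range(len(A)):
        j=(i+1)%len(A); cv2.fillConvexPoly(im,np.round(np.array([A[i],A[j],B[j],B[i]])*S).astype(np.int32),1,shift=4)
def sil(f,q):
    g=dict(f);k=4;x0,y0=200,150
    M=np.array([[k,0,-k*x0],[0,k,-k*y0],[0,0,1.]]);g["K"]=M@f["K"]
    im=np.zeros((200*k,250*k),np.uint8)
    quads(g,q,body,.016,.04,im);quads(g,q,ten,.022,.034,im)
    return cv2.resize(im.astype(np.float32),(250,200),interpolation=cv2.INTER_AREA)
if __name__=="__main__":
    F=[];Ms=[]
    for nme in("top","side"):
        f=grab_frame(nme);m=masks_of("rail",f);print(nme,[(round(d["p"],2),np.round(d["extent"])) for d in m])
        F.append(f);Ms.append(m[0]["pixels"][150:350,200:450].astype(float))
    def cost(q,ix): return sum(np.abs(sil(F[i],q)-Ms[i]).sum()/Ms[i].sum() for i in ix)
    for ix in([0],[1],[0,1]):
        best=min((minimize(cost,[.545,-.05,y0],args=(ix,),method="Nelder-Mead",options=dict(initial_simplex=[[.545,-.05,y0],[.57,-.05,y0],[.545,-.03,y0],[.545,-.05,y0+.2]])) for y0 in(1.3,1.6,1.9)),key=lambda s:s.fun)
        print(ix,best.x,best.fun)
    q=best.x;np.save("q.npy",q);W=world(q,P,.04);print(np.round(W,4))
    tiles=[]
    for f in F:
        im=cv2.resize(f["img"][150:350,200:450,::-1],None,fx=3.2,fy=3.2,interpolation=cv2.INTER_CUBIC)[:,:]
        c=cv2.findContours((cv2.resize(sil(f,q),(800,640))>.5).astype(np.uint8),0,1)[0];cv2.drawContours(im,c,-1,(0,255,0),1)
        for p in W: u=(proj(f,p)-[200,150]+.5)*3.2;cv2.circle(im,tuple(int(v) for v in u),2,(255,0,0),-1)
        tiles.append(im[60:500,280 if f is F[0] else 160:][:, :400])
    cv2.imwrite("pics/fit.png",cv2.hconcat(tiles))
E
sed -i '/placeholder/d' fit.py; python3 fit.py
```

```text
top [(0.89, array([330., 243.,  45.,  96.]))]
side [(0.51, array([318., 256.,  93.,  24.])), (0.5, array([339., 177.,  16.,  23.]))]
[0] [ 0.55029087 -0.06259646  1.84032949] 0.07920420420420421
[1] [ 0.5517899  -0.06277072  1.81576657] 0.12126787216148023
[0, 1] [ 0.55055288 -0.06253064  1.83668876] 0.2022272088109977
[[ 0.6495 -0.0545  0.04  ]
 [ 0.616  -0.0448  0.04  ]
 [ 0.5811 -0.0426  0.04  ]
 [ 0.5466 -0.0481  0.04  ]
 [ 0.5141 -0.0609  0.04  ]
 [ 0.4852 -0.0804  0.04  ]
 [ 0.4612 -0.1058  0.04  ]]
```

View pics/side0.png

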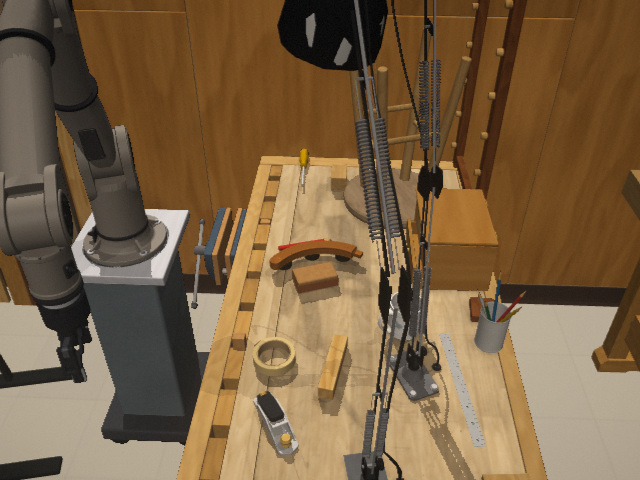

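View pics/fit.png

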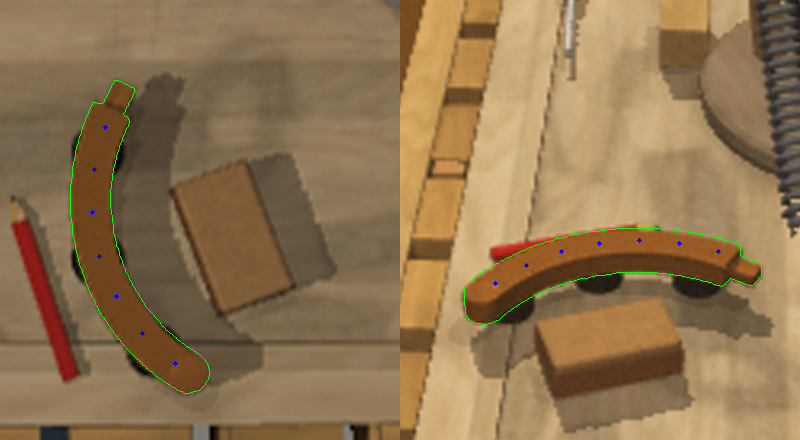

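The rail fit agrees with both pictures. In the top view the tenon is at the far end (path0 near (0.65, -0.055)) and the rounded end is nearest the robot (path6 near (0.46, -0.106)). The lamps and stool stay clear of the swing.

step_arm --pt "0.04 -0.03 0 0 0 0 1" --pt "0.11 -0.08 0 0 0 0 1" --pt "0.19 -0.14 0 0 0 0 1" --pt "0.27 -0.2 0 0 0 0 1" --pt "0.35 -0.26 0 0 0 0 1" --pt "0.43 -0.32 0 0 0 0 1" --pt "0.51 -0.38 0 0 0 0 1" --pt "0.59 -0.44 0 0 0 0 1" --pt "0.67 -0.5 0 0 0 0 1" --pt "0.74 -0.55 0 0 0 0 1" --newtons 20

```text
clock: 2.95
tcp_pos: [0.4597, -0.2926, 0.3042]
orientation: [3.116, 0.399, 0.001]
contact_force: [-0.1, -0.3, -1.3]
grip_width: 0.0001
```

step_arm --pt "0.05 -0.04 0.02 0 0 0 1" --pt "0.12 -0.09 0.05 0 0 0 1" --pt "0.2 -0.15 0.09 0 0 0 1" --pt "0.28 -0.21 0.13 0 0 0 1" --pt "0.36 -0.27 0.17 0 0 0 1" --pt "0.42 -0.32 0.2 0 0 0 1" --pt "0.46 -0.35 0.23 0 0 0 1" --pt "0.487 -0.366 0.25 0 0 0 1" --pt "0.487 -0.366 0.25 0 0 0 1" --pt "0.487 -0.366 0.25 0 0 0 1"

```text
clock: 4.2
tcp_pos: [0.649, -0.0561, 0.1797]
orientation: [3.115, 0.395, 0.001]
contact_force: [0.4, 0.1, -0.5]
grip_width: -0.0001
```

```bash
cat > tgt.py <<'E'
# args: TCP target x y z -> tool-axis fractions from the present pose
import sys
from h import *
from fit import world,P
from scipy.spatial.transform import Rotation as Ro
o=readout.get_obs();R=Ro.from_rotvec(o["orientation"]).as_matrix();p=np.array(o["tcp_pos"])
print("clock",round(float(o["clock"]),2),"tcp",np.round(p,4),"F",np.round(o["contact_force"],2),"toolz",np.round(R[:,2],4),"g",o["grip_width"])
W=world(np.load("q.npy"),P,0)
z=float(sys.argv[1])
for i,w in enumerate(W):
    g=w.copy();g[2]=z
    print(i,np.round(R.T@(g-R[:,2]*0-p)/.5,4), "horiz off mm",round(1000*np.hypot(*(p+R[:,2]*r.pinch_z-w)[:2]),1))
E
python3 tgt.py 0.115
```

```text
clock 4.2 tcp [ 0.649  -0.0561  0.1797] F [ 0.44  0.08 -0.51] toolz [ 7.0e-04 -1.3e-03 -1.0e+00] g -7.19206986316166e-05
0 [ 0.0018 -0.0031  0.1294] horiz off mm 1.8
1 [-0.0584 -0.0386  0.1293] horiz off mm 35.0
2 [-0.1248 -0.0602  0.1293] horiz off mm 69.3
3 [-0.1944 -0.0669  0.1292] horiz off mm 102.8
4 [-0.2637 -0.0584  0.1292] horiz off mm 135.0
5 [-0.3295 -0.035   0.1292] horiz off mm 165.7
6 [-0.3887  0.0021  0.1293] horiz off mm 194.3
```

step_arm --pt "0.002 -0.003 0.04 0 0 0 1" --pt "0.002 -0.003 0.08 0 0 0 1" --pt "0.002 -0.003 0.106 0 0 0 1" --pt "0.002 -0.003 0.118 0 0 0 1" --pt "0.002 -0.003 0.124 0 0 0 1" --pt "0.002 -0.003 0.129 0 0 0 1" --pt "0.002 -0.003 0.133 0 0 0 1" --pt "0.002 -0.003 0.137 0 0 0 1" --pt "0.002 -0.003 0.137 0 0 0 1" --pt "0.002 -0.003 0.137 0 0 0 1"

```text
clock: 5.45
tcp_pos: [0.6499, -0.0545, 0.1115]
orientation: [3.115, 0.395, 0.002]
contact_force: [0.8, 0.4, 1.1]
grip_width: 0.0002
```

```bash
python3 tgt.py 0.109
```

```text
clock 5.45 tcp [ 0.6499 -0.0545  0.1115] F [0.79 0.36 1.07] toolz [ 0.0013 -0.0013 -1.    ] g 0.00019824472393130656
0 [-0.0007 -0.0002  0.005 ] horiz off mm 0.4
1 [-0.0609 -0.0357  0.0048] horiz off mm 35.4
2 [-0.1273 -0.0574  0.0047] horiz off mm 69.9
3 [-0.1968 -0.0641  0.0047] horiz off mm 103.6
4 [-0.2662 -0.0555  0.0046] horiz off mm 136.0
5 [-0.332  -0.0321  0.0046] horiz off mm 166.8
6 [-0.3912  0.005   0.0046] horiz off mm 195.6
```

Contact is where it was predicted to be. I'll press about 3 mm more, hold, and run along the curve.

step_arm --pt "0 0 0.003 0 0 0 1" --pt "0 0 0.005 0 0 0 1" --pt "0 0 0.005 0 0 0 1" --pt "0 0 0.005 0 0 0 1" --pt "-0.012 -0.008 0.005 0 0 0 1" --pt "-0.024 -0.016 0.005 0 0 0 1" --pt "-0.037 -0.024 0.005 0 0 0 1" --pt "-0.049 -0.03 0.005 0 0 0 1" --pt "-0.061 -0.036 0.005 0 0 0 1" --pt "-0.061 -0.036 0.005 0 0 0 1"

```text
clock: 6.7
tcp_pos: [0.6147, -0.0444, 0.1087]
orientation: [3.115, 0.396, -0.001]
contact_force: [-1.7, 0.7, 2.0]
grip_width: 0.0
```

```bash
python3 tgt.py 0.109; python3 - <<'E'
from h import *
f=grab_frame("side");c=f["img"][200:300,240:390,::-1];cv2.imwrite("pics/s1.png",cv2.resize(c,(750,500),interpolation=cv2.INTER_CUBIC))
E
```

```text
clock 6.7 tcp [ 0.6147 -0.0444  0.1087] F [-1.73  0.71  1.95] toolz [-7.0e-04 -1.2e-03 -1.0e+00] g 2.5408073243274958e-05
0 [ 0.0624  0.037  -0.0006] horiz off mm 36.3
1 [ 0.0022  0.0014 -0.0006] horiz off mm 1.3
2 [-0.0642 -0.0202 -0.0005] horiz off mm 33.6
3 [-0.1337 -0.0269 -0.0005] horiz off mm 68.2
4 [-0.2031 -0.0184 -0.0004] horiz off mm 101.9
5 [-0.2689  0.005  -0.0003] horiz off mm 134.4
6 [-3.281e-01  4.210e-02 -2.000e-04] horiz off mm 165.3
```

View pics/s1.png

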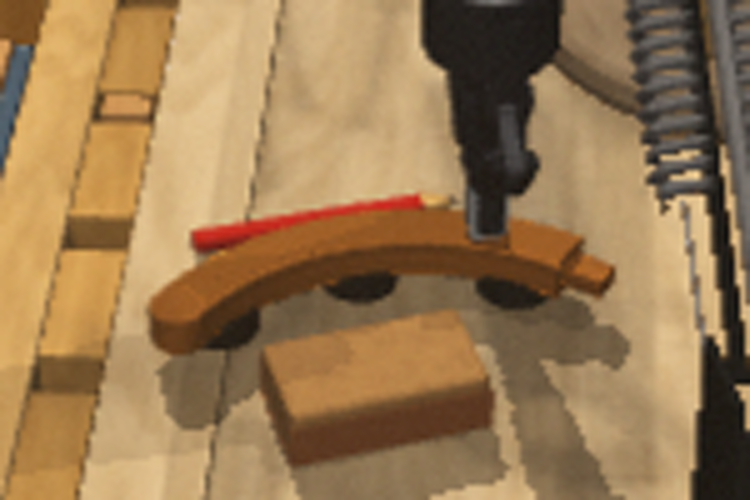

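The picture shows the fingertips (crop 487, 237) centred on the rail's top. I'll carry on along the curve.

step_arm --pt "-0.012 -0.005 0 0 0 0 1" --pt "-0.025 -0.01 0 0 0 0 1" --pt "-0.038 -0.014 0 0 0 0 1" --pt "-0.051 -0.018 0 0 0 0 1" --pt "-0.064 -0.021 0 0 0 0 1" --pt "-0.078 -0.023 0 0 0 0 1" --pt "-0.092 -0.025 0 0 0 0 1" --pt "-0.106 -0.027 0 0 0 0 1" --pt "-0.12 -0.027 0 0 0 0 1" --pt "-0.134 -0.027 0 0 0 0 1"

```text
clock: 8.0
tcp_pos: [0.546, -0.0482, 0.1087]
orientation: [3.116, 0.396, -0.002]
contact_force: [1.8, 0.0, 2.4]
grip_width: -0.0
```

```bash
python3 tgt.py 0.109
```

```text
clock 8.0 tcp [ 0.546  -0.0482  0.1087] F [1.77 0.04 2.4 ] toolz [-0.0011 -0.0011 -1.    ] g -4.394106526797958e-05
0 [ 0.1972  0.064  -0.0009] horiz off mm 103.7
1 [ 0.1371  0.0285 -0.0008] horiz off mm 70.1
2 [ 0.0707  0.0068 -0.0007] horiz off mm 35.6
3 [ 0.0011  0.0001 -0.0006] horiz off mm 0.6
4 [-0.0682  0.0086 -0.0006] horiz off mm 34.3
5 [-0.134   0.032  -0.0004] horiz off mm 68.8
6 [-0.1932  0.0691 -0.0003] horiz off mm 102.5
```

step_arm --pt "-0.013 0 0 0 0 0 1" --pt "-0.027 0.001 0 0 0 0 1" --pt "-0.041 0.003 0 0 0 0 1" --pt "-0.055 0.006 0 0 0 0 1" --pt "-0.068 0.009 0 0 0 0 1" --pt "-0.082 0.012 0 0 0 0 1" --pt "-0.095 0.017 0 0 0 0 1" --pt "-0.108 0.021 0 0 0 0 1" --pt "-0.121 0.026 0 0 0 0 1" --pt "-0.134 0.032 0 0 0 0 1"

```text
clock: 9.25
tcp_pos: [0.4848, -0.0806, 0.1088]
orientation: [3.116, 0.396, -0.002]
contact_force: [1.2, 0.9, 2.4]
grip_width: -0.0001
```

```bash
python3 tgt.py 0.109
```

```text
clock 9.25 tcp [ 0.4848 -0.0806  0.1088] F [1.18 0.95 2.37] toolz [-0.0012 -0.0011 -1.    ] g -0.00014196451995490607
0 [ 0.3321  0.0318 -0.0009] horiz off mm 166.9
1 [ 0.272  -0.0037 -0.0009] horiz off mm 136.1
2 [ 0.2056 -0.0254 -0.0008] horiz off mm 103.7
3 [ 0.1361 -0.0321 -0.0007] horiz off mm 70.0
4 [ 0.0667 -0.0236 -0.0006] horiz off mm 35.5
5 [ 0.0009 -0.0002 -0.0005] horiz off mm 0.5
6 [-0.0583  0.0369 -0.0004] horiz off mm 34.4
```

step_arm --pt "-0.01 0.005 0 0 0 0 1" --pt "-0.02 0.01 0 0 0 0 1" --pt "-0.03 0.016 0 0 0 0 1" --pt "-0.04 0.023 0 0 0 0 1" --pt "-0.05 0.03 0 0 0 0 1" --pt "-0.058 0.037 0 0 0 0 1" --pt "-0.06 0.038 0 0 0 0 1" --pt "-0.06 0.038 0 0 0 0 1" --pt "-0.06 0.038 0 0 0 0 1" --pt "-0.06 0.038 0 0 0 0 1"

```text
clock: 10.5
tcp_pos: [0.4603, -0.1068, 0.1087]
orientation: [3.115, 0.396, -0.003]
contact_force: [-1.0, -1.2, 2.6]
grip_width: 0.0
```

```bash
python3 tgt.py 0.109|sed -n '1p;8p'
```

```text
clock 10.5 tcp [ 0.4603 -0.1068  0.1087] F [-1.02 -1.16  2.61] toolz [-0.0017 -0.0015 -1.    ] g 2.1992375967979696e-05
6 [ 0.0023 -0.0016 -0.0005] horiz off mm 1.5
```

step_arm --pt "0 0 -0.008 0 0 0 1" --pt "0 0 -0.025 0 0 0 1" --pt "0 0 -0.06 0 0 0 1" --pt "0 0 -0.11 0 0 0 1" --pt "0 0 -0.16 0 0 0 1" --pt "0 0 -0.2 0 0 0 1" --pt "0 0 -0.23 0 0 0 1" --pt "0 0 -0.24 0 0 0 1" --pt "0 0 -0.24 0 0 0 1" --pt "0 0 -0.24 0 0 0 1"

```text
clock: 11.75
tcp_pos: [0.46, -0.1066, 0.228]
orientation: [3.116, 0.396, -0.005]
contact_force: [-0.4, -0.8, -0.0]
grip_width: 0.0004
```

```bash
python3 - <<'E'
from h import *
from fit import *
o=readout.get_obs();print(o["clock"],o["tcp_pos"],o["contact_force"])
f=grab_frame("side")
m=masks_of("rail",f)[0]["pixels"][150:350,200:450];s=sil(f,np.load("q.npy"))>.5
print("IoU rest fit",(m&s).sum()/(m|s).sum())
for t in["sanding_block","carpenter_pencil","screwdriver_1","tape_roll","stop_block","offcut_pine"]:
    d=tip_of(t,f)
    if d: print(t,round(d[0]["p"],2),np.round(ray(f,d[0]["point"],0),3))
im0=cv2.imread("pics/side0.png");d=cv2.absdiff(im0,f["img"][:,:,::-1].copy()).max(2)
cv2.imwrite("pics/end.png",cv2.hconcat([f["img"][120:420,200:400,::-1],cv2.cvtColor(d,cv2.COLOR_GRAY2BGR)[120:420,200:400]]))
E
```

```text
11.75 [ 0.46003115 -0.10658133  0.22803534] [-0.3771488  -0.76604685 -0.03181515]
IoU rest fit 0.8978046934140802
sanding_block 0.55 [ 0.554 -0.153  0.   ]
carpenter_pencil 0.68 [ 0.527 -0.007  0.   ]
screwdriver_1 0.75 [0.496 0.383 0.   ]
stop_block 0.68 [0.599 0.329 0.   ]
offcut_pine 0.24 [ 0.448 -0.06   0.   ]
```

View pics/end.png

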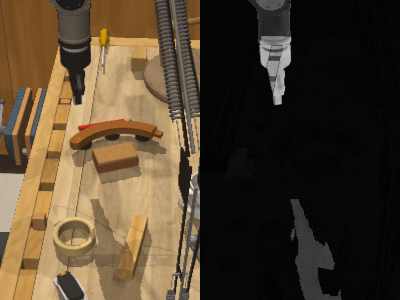

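The difference picture shows only the gripper and shadows (crop 278, 70 and 310, 250) as changed. The rail and the bystanders have not moved.

```bash
python3 -c "
from bench import r
print(r.hand_in())"
```

```text
the job is handed in; nothing more can be done
None
```

I set the closed fingertips down at path0 and slid them along the curve to path6 in one continuous run. I then lifted them straight up about 120 mm and handed the job in at about 12 s of the 43 s allowed; no verdict was reported.

**Pressing and tracking:** at my stops (path0, 1, 3, 5 and 6) the fingertips were within about 1.5 mm of the points from my fit of the rail in the pictures. During the slide the vertical force read about 2 to 2.6 N. The fingertips pressed the rail roughly 4 mm into the pads. I did not read the force between the stops.

**Last checks:**
- **Contact:** the vertical force was about 0 N after the lift.
- **Rail:** its outline still matched the at-rest fit (IoU 0.90).
- **Bystanders:** comparing the side pictures from before and after, only the gripper and shadows had changed.

**Checks that disagreed:** the network was unreliable on some bystanders in the last side picture.
- It missed the tape roll and gave a wrong, low-confidence place for the pine offcut.
- It put the screwdriver and stop block about 2 cm from its first estimates.
- It had also mislocated the pencil in the first side picture.

I relied on the picture comparison for these, and it showed none of them displaced.

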